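# Bring a ratchet-propped inspection board down to its lowest notch

### The job

The white inspection board is propped too steeply on its ratchet. Take it by the red bar and raise it until it bears on its rubber top stop, with a definite but light pull of a few newtons, so that the pawl is thrown clear; then lower it gently all the way flat, which sets the pawl again, and raise it into the first (lowest) notch and leave it resting there on the pawl. Ease the board down by hand at every point, never let it drop, and do not disturb the vial, the dish or the pen.

Things in the scene. Friction and masses are not known exactly. Their poses are not given: they have to be found in the camera images.
- board_hinge (a point): Point on the board's hinge axis, at mid-width, 80 mm above the table, part of the fixed stand (grey base 240 x 272 x 10 mm, screwed down, grey cheeks at both sides). Its x axis is level and points from the hinge to the red bar as when the board lies flat, its y axis is the hinge axis (level), z is up.
- handle_center (a point): Middle of the red round bar by which the board is lifted: 12 mm diameter, parallel to the hinge axis and 200 mm from it, held by two 12 mm wide arms 60 mm to either side of this point (108 mm of bar is free). From the bar's centre to the panel's edge it is 45 mm. The point turns with the board (x from hinge to bar, y along the bar).
- board (a joint): Angle of the white board (panel 150 x 198 x 8 mm) above level, rad; 0 = flat on its two rests, grows as the bar is raised. Board, bar and quadrant together weigh about 0.6 kg: 2 to 4 N at the bar lifts them. It is only lightly damped and drops if released between notches.
- quadrant_hub (a point): Hub, on the hinge axis, of a steel quadrant with three saw teeth and of a brass trip arm, at the board's right side. The notches hold the board at 0.25, 0.50 and 0.75 rad, all shifted together by up to 0.06 rad. The arm throws the pawl at 1.00 to 1.30 rad, 1.15 nominally, and meets the rubber stop 0.045 rad later; it is clamped on by hand, so where is not measured: it must be felt.
- pawl_pivot (a point): Pivot of the weighted pawl (steel, yellow ball on top) over the quadrant. It clicks over the teeth as the board rises and catches it on the way down. Near the top a pin on the trip arm pushes it over its centre; it then falls back and stays clear, so the board can be lowered. Lowering the board below 0.05 rad tips it onto the teeth again.
- rubber_stop: Rubber-sleeved pin, 14 mm diameter, inside the right-hand cheek, low down in front of the hinge: the stop that the trip arm meets at the top of the board's travel, 58 mm from the hinge axis. It should be loaded with 6 to 52 N, which is 2 to 15 N at the red bar (at right angles to the board, beyond its own weight); more damages it. Origin on the pin's axis.
- vial: Capped glass vial, 21 mm diameter, 44 mm tall, standing loose near the left end of the bar; origin at the centre of its underside.
- dish: Lidded clear plastic dish, 56 mm diameter, 12 mm high, loose near the right end of the bar; origin at the centre of its underside.
- pen: Black and white marker pen, 128 mm long, 15 mm thick, lying loose beside the stand; origin at the centre of its underside, long axis y.

How it is judged:
On the way, in this order (a step that is already met when the one before it is completed fails the run):
1. the board has been raised to the top and bears on the rubber stop with more than 6 N there (about 2 N at the bar) (value of joint board above 0.95 rad and contact force between board and rubber_stop above 6 N), for 0.1 s.
2. the board has been lowered flat (under 0.03 rad) (value of joint board below 0.03 rad), for 0.1 s.
At the end, for the whole second after the job is handed in: The board rests still in its first notch (between 0.15 and 0.36 rad above level), held by the pawl alone (value of joint board between 0.15 and 0.36 rad and velocity of joint board between -0.05 and 0.05 rad/s); the robot touches nothing.
It fails at once if the board is let drop (falls faster than 1.5 rad/s) (velocity of joint board below -1.5 rad/s).
It fails at once if the board is hauled against the rubber stop with more than 52 N at the stop (contact force between board and rubber_stop above 52 N).
It fails at once if the vial, the dish or the pen is moved by more than 15 mm, or the vial is tipped over (angle between vial's own z axis and vertical above 0.5 rad or distance of any of vial, dish, pen from where it was at the start of the episode above 0.015 m).
It also fails if it takes over 72 s, if anything falls off the work surface, if the arm or the gripper's body presses on something with over 40 N, if the wrist force passes 120 N, or if a joint passes its speed limit or range.

### The arm

A 6-joint arm with a two-finger parallel gripper is mounted at the origin on a cart in front of the work surface, level with it; the furniture and walls round the work are solid. World frame = base frame: x ahead of the robot, y to its left, z up, the work surface at z = 0. Lengths are in m, angles in rad, forces in N, time in s.
With the tool pointing down it reaches from about 0.275 to 1 m from the base axis. Payload 8.4 kg.
Tool frame: the origin (TCP) lies on the mounting face of the last link; the fingertips stand 173 mm ahead of it and the grasp point (between the pads) lies 155 mm ahead of it; z points along the fingers, y is the line along which they close (so a half turn about z gives the same grasp; the last joint's range is limited). The gripper opens to 85 mm and grips with 20 to 120 N. Pads are 22 mm wide; open, the fingers measure 114 mm over their backs; the gripper's body (76 mm by 85 mm) begins 54 mm behind the grasp point. The pads swing forward as they close: fully open they stand 13 mm farther back than shut.
Start: joints at [1.282, 0.353, 1.633, -0, 1.155, -0.002], TCP at [0.177, 0.599, 0.405] pointing down, gripper open.
Joint ranges: [-2.63, 2.63], [-0.92, 2.1], [0.06, 2.66], [-1.3, 4.44], [0, 2.69], [-3.02, 3.02]. Speed limits (rad/s): [2.22, 2.22, 2.79, 3.14, 3.14, 3.14].

### API

Orientations are given as a unit quaternion [x, y, z, w].
In Python, from workcell import observe, vision, robot gives the robot as it stands. The module is installed in compiled form; this text tells all that it offers.
- The arm moves only by the tool servo_tool, never from a script. Its argument "rows" is one flat list of numbers, 7 for each row, row after row: the shift along the tool's x, y, z in cm, then the turn, a rotation vector about the tool's x, y, z in degrees, then the opening, from -1 (shut) to 1 (fully open). In form: [dx, dy, dz, wx, wy, wz, gripper, dx, dy, dz, wx, wy, wz, gripper, ...]. A call has exactly 10 rows; each row is the pose to reach, as a shift and turn from the pose commanded when the call began, along the tool's axes at that moment; what a row does not reach only later rows make up. A row lasts 1/12 s, in which the tool goes at most 41.7 mm and 7.16 degrees, less where a joint would pass 70% of its speed; a pose out of reach is approached as far as the arm can. A call with a gripper value outside its range is refused whole. The fingers move at their own pace and stop on an object; "newtons" is the grip in N (left out, the last holds). Time passes only in rows, so rows that repeat a pose let the fingers close, or fill a call up. It gives the time, the measured TCP pose, the force, the opening and the grip force at its end, in the units of the state.
- observe(): the state, without advancing time (a new reading comes with each control period).
- vision.snapshot(name): name is "scene" or "top" or "wrist"; returns a dict with "pixels" (480x640x3 uint8, red, green, blue), "fov_y" (degrees; the focal length in pixels is half the picture's height over the tangent of half this angle, whatever the lens; pixels are square), "cx", "cy" (the principal point, pixels), "D" ([k1, k2, p1, p2, k3] as OpenCV has them; the pictures are not rectified), "rvec" (rotation vector, rad) and "tvec" (3), from world to camera coordinates, as OpenCV has them. Camera axes: x right, y down, z forward; pixel columns grow to the right and rows downward; lengths in m; the calibration is good to about 2 mm. A picture is of the moment at which its call begins. There is no depth.
- robot.finish_job(): hands the job in; it is judged then, once.
The state is a dict: "time_s": time; "joint_positions": joint angles; "qvel": joint speeds; "joint_efforts": joint torques, N m; "tool_pos": TCP position; "eef_rot": TCP orientation; "force": force on the tool from outside, world axes, zero at the start; "moment": the same for the moment, N m; "width": opening from 0.0 (shut) to 1.0 (fully open); "grasp_force": force on a finger pad.
Only numpy, scipy, OpenCV 4.12 (cv2) and the standard library are available. Lean on these libraries where they do the work, as an engineer would, in place of code of your own. Each camera call takes 0.05 s, during which the arm holds its last target. There are 200 camera calls.

## Working session

There is one attempt and no reset: what is moved stays moved. The work goes in short steps, Python scripts to look and compute and a tool call to move; the robot and the scene stay as the last step left them, time stands still between calls to the robot, and variables do not carry over. Pictures are saved under pics/ and viewed, at most 10 in all, crops included, and the job is handed in when it is done.

Besides the shell and the picture viewer there is one more tool, called after "Call:" by a JSON object that holds its "name" and its "arguments", one argument or row to a line. servo_tool: Moves the arm, as the interface text tells. Its arguments: {"type":"object","properties":{"rows":{"type":"array","items":{"type":"number"}},"newtons":{"type":"number"}},"required":["rows"]}

```bash
mkdir -p pics; cat > h.py <<'E'
import numpy as np, cv2, json
from workcell import observe, vision, robot
from scipy.spatial.transform import Rotation as R
def snap(n,f):
    s=vision.snapshot(n); cv2.imwrite('pics/'+f+'.png',s['pixels'][:,:,::-1])
    c={k:(v.tolist() if hasattr(v,'tolist') else v) for k,v in s.items() if k!='pixels'}
    json.dump(c,open('pics/'+f+'.json','w')); return s
def cam(f):
    c=json.load(open('pics/'+f+'.json')); fl=240/np.tan(np.radians(c['fov_y'])/2)
    K=np.array([[fl,0,c['cx']],[0,fl,c['cy']],[0,0,1]]); return K,np.array(c['D'],float),np.array(c['rvec'],float),np.array(c['tvec'],float)
def ray(f,p):
    K,D,r,t=cam(f); u=cv2.undistortPoints(np.array([[p]],float),K,D)[0,0]
    M=cv2.Rodrigues(r)[0]; d=M.T@np.array([u[0],u[1],1]); return -M.T@t.ravel(), d/np.linalg.norm(d)
def atz(f,p,z):
    o,d=ray(f,p); return o+d*(z-o[2])/d[2]
def tri(obs):
    A=0;b=0
    for f,p in obs:
        o,d=ray(f,p);P=np.eye(3)-np.outer(d,d);A=A+P;b=b+P@o
    x=np.linalg.solve(A,b); return x,[float(np.linalg.norm((np.eye(3)-np.outer(d,d))@(x-o))) for o,d in [ray(f,p) for f,p in obs]]
def proj(f,X):
    K,D,r,t=cam(f); return cv2.projectPoints(np.array(X,float).reshape(-1,3),r,t,K,D)[0][:,0]
E
python3 - <<'E'
from h import *
for n in ('scene','top'): snap(n,n+'0')
o=observe(); print(o['time_s'],o['tool_pos'],o['eef_rot'],o['width'],o['force'])
E
```

```text
0.1 [0.17672611 0.59927164 0.40403265] [ 1.42890859e-01  9.89738254e-01 -6.18352173e-04 -9.63428584e-05] 1.0003119748582259 [ 0.05991441 -0.4041885  -0.10542653]
```

View pics/scene0.png

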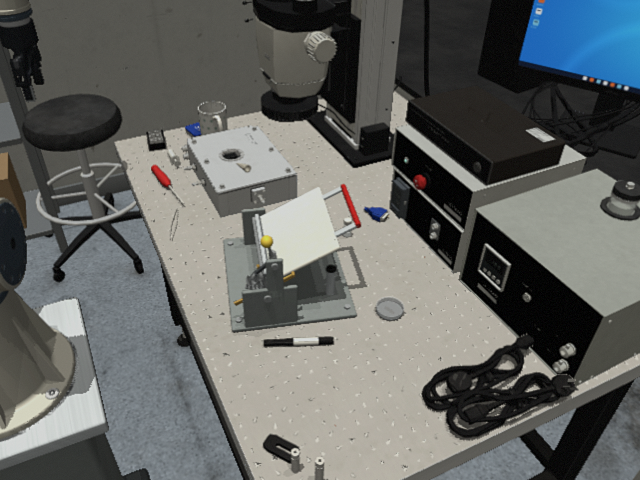

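View pics/top0.png

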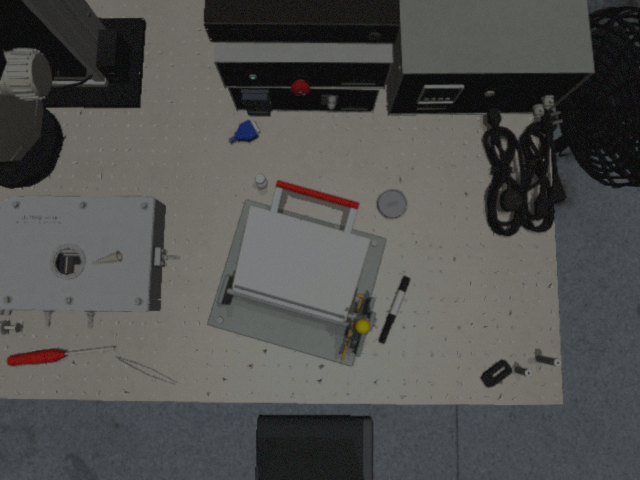

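The scene view shows the board propped, with the red bar from (344,187) to (356,224) px. The top view shows the bar from (278,184) to (357,206), the base corners at (246,200), (385,237), (353,365) and (208,325), the vial at (261,181), the dish at (392,204) and the pen at (395,310).

```bash
python3 - <<'E'
from h import *
np.set_printoptions(precision=4,suppress=True)
B=[atz('top0',p,0.01) for p in [(246,200),(385,237),(353,365),(208,325)]]
print(np.array(B),[np.linalg.norm(B[i]-B[i-1]) for i in range(4)])
for n,p in (('vial',(261,181)),('dish',(392,204)),('pen',(395,310))): print(n,atz('top0',p,0.01))
s={}
for f in('top0','scene0'):
    im=cv2.imread('pics/'+f+'.png'); h=cv2.cvtColor(im,cv2.COLOR_BGR2HSV)
    m=(((h[...,0]<8)|(h[...,0]>172))&(h[...,1]>140)&(h[...,2]>60)).astype(np.uint8)
    n,l,st,c=cv2.connectedComponentsWithStats(m)
    for i in range(1,n):
        if st[i,4]>100:
            ys,xs=np.where(l==i);r=cv2.minAreaRect(np.c_[xs,ys].astype(np.float32)); print(f,c[i],st[i],r)
            P=np.c_[xs,ys]-c[i];u,sv,v=np.linalg.svd(P,full_matrices=False);t=P@v[0]; print(c[i]+v[0]*t.min(),c[i]+v[0]*t.max())
E
```

```text
[[ 0.6955  0.1319  0.01  ]
 [ 0.6297 -0.1255  0.01  ]
 [ 0.399  -0.0675  0.01  ]
 [ 0.466   0.193   0.01  ]] [np.float64(0.23747989679129006), np.float64(0.2655940845734655), np.float64(0.2378516541703577), np.float64(0.2689848665236592)]
vial [0.7319 0.1051 0.01  ]
dish [ 0.6917 -0.1388  0.01  ]
pen [ 0.497  -0.1429  0.01  ]
top0 [300.275   85.6937] [292  80  18  12 160] ((300.5, 85.5), (17.0, 11.0), 0.0)
[291.9304  84.4774] [308.8622  86.9454]
top0 [316.8371 194.3614] [276 181  83  28 534] ((317.0100402832031, 194.46435546875), (84.62153625488281, 6.465688228607178), 15.751173973083496)
[276.2633 183.0552] [357.7849 205.7719]
top0 [ 35.8701 357.125 ] [  7 349  58  17 608] ((35.341461181640625, 357.07318115234375), (12.147468566894531, 57.424400329589844), 83.6598129272461)
[ 63.8234 353.5995] [  6.8468 360.7854]
scene0 [160.4815 175.7196] [151 165  20  22 189] ((160.4600067138672, 175.28001403808594), (25.400001525878906, 8.40000057220459), 53.13010025024414)
[152.2642 165.5973] [168.3144 185.3684]
scene0 [419.622  180.7559] [413 174  13  14 127] ((419.40008544921875, 180.7000274658203), (12.969194412231445, 11.62755298614502), 26.56505012512207)
[415.741  175.1803] [423.6523 186.5459]
scene0 [350.3019 205.3915] [341 184  20  43 212] ((350.137939453125, 205.34483337402344), (44.938270568847656, 4.828078746795654), 68.19859313964844)
[341.9448 184.4205] [358.581 226.167]
```

```bash
python3 - <<'E'
from h import *
np.set_printoptions(precision=4,suppress=True)
a,ra=tri([('top0',(276.3,183)),('scene0',(342,184.4))]);b,rb=tri([('top0',(357.8,205.8)),('scene0',(358.5,226.2))]);c,rc=tri([('top0',(316.8,194.4)),('scene0',(350.3,205.4))])
print(a,ra,b,rb,c,rc,np.linalg.norm(a-b))
d=(a-b);print('yaw',np.arctan2(-d[0],d[1]))
yaw=-0.25; ex=np.array([np.cos(yaw),np.sin(yaw),0])
r=c[2]-0.08; th=np.arcsin(r/0.2); H=c-ex*0.2*np.cos(th); H[2]=.08; print('theta',th,'hinge',H, 'base ctr',[0.5476,0.033])
ey=np.array([-ex[1],ex[0],0])
for n,p in(('vial',(.7319,.1051,0)),('dish',(.6917,-.1388,0)),('pen',(.497,-.1429,0)),('base',(.5476,.033,0))): q=np.array(p)-H;print(n,q@ex,q@ey)
# hinge check: panel corners near hinge top view
print(proj('top0',[H,H+ey*.1,H-ey*.1]),proj('scene0',[H,H+ey*.1,H-ey*.1]))
im=cv2.imread('pics/scene0.png')[170:340,210:420]; cv2.imwrite('pics/crop.png',cv2.resize(im,None,fx=3.5,fy=3.5,interpolation=2))
E
```

```text
[0.6892 0.0629 0.1743] [0.0011914494314838738, 0.001191449431483933] [ 0.657  -0.0633  0.1683] [0.0017815187062651086, 0.001781518706265194] [0.674  0.0002 0.1684] [0.0017667159745556017, 0.0017667159745555958] 0.13037845782943058
yaw -0.2499431142197362
theta 0.45758085518520264 hinge [0.5002 0.0446 0.08  ] base ctr [0.5476, 0.033]
vial 0.20955227614835614 0.11598115135943449
dish 0.23094382245776637 -0.1302822274578236
pen 0.04331093018364739 -0.18242431925369287
base 0.04881954228933541 0.0005260160634884165
[[289.1028 306.7368]
 [231.5553 291.0721]
 [347.0793 322.4468]] [[258.5647 251.4397]
 [252.8014 221.0455]
 [265.1572 286.1332]]
```

View pics/crop.png

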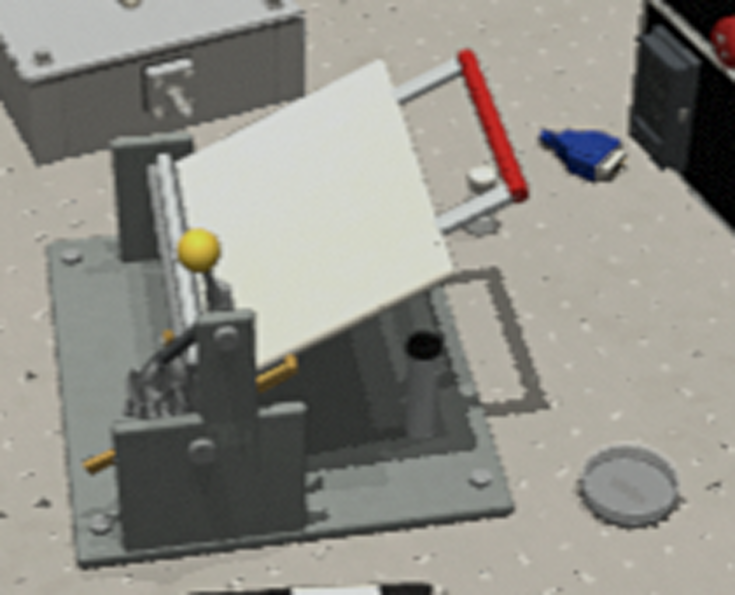

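The crop shows the board held in the second notch (θ≈0.46). The bar spans (465,55) to (520,195) crop px, the vial is just beyond its left end, and the pawl's yellow ball is at (198,250). The measured bar length (130 mm) and the base position fit the given sizes. I'll approach above the bar with the tool pointing down and its y axis across the bar.

Call:
{"name": "servo_tool", "arguments": {
  "rows": [-3.2, -2.2, 0, 0, 0, 4.4, 0, -6.5, -4.3, 0, 0, 0, 8.8, 0, -9.7, -6.5, 0, 0, 0, 13.2, 0, -12.9, -8.7, 0, 0, 0, 17.6, 0, -16.2, -10.9, 0, 0, 0, 22, 0, -19.4, -13, 0, 0, 0, 26.4, 0, -22.6, -15.2, 0, 0, 0, 30.8, 0, -25.8, -17.4, 0, 0, 0, 35.2, 0, -29.1, -19.5, 0, 0, 0, 39.6, 0, -32.3, -21.7, 0, 0, 0, 44, 0],
  "newtons": 40
}}

```text
time_s: 0.93
tool_pos: [0.4261, 0.2983, 0.4046]
eef_rot: [0.505, 0.863, -0.0, -0.0]
force: [0.8, 0.1, 0.8]
width: 0.498
grasp_force: 0.0
```

```bash
cat >> h.py <<'E'
np.set_printoptions(precision=4,suppress=True)
H=np.array([.5002,.0446,.08]); YAW=-0.25; EX=np.array([np.cos(YAW),np.sin(YAW),0]); EY=np.array([-EX[1],EX[0],0]); EZ=np.array([0,0,1.])
def bar(th): return H+.2*(np.cos(th)*EX+np.sin(th)*EZ)
RT=np.c_[np.cross(EX,-EZ),EX,-EZ]   # tool down, y across the bar
def to(pos,Rt=RT,o=None):
    o=o or observe(); R0=R.from_quat(o['eef_rot']); 
    return R0.inv().apply(np.array(pos)-o['tool_pos'])*100,(R0.inv()*R.from_matrix(Rt)).as_rotvec(degrees=True)
E
python3 -c "
from h import *
o=observe();print(o['time_s'],o['tool_pos'],o['width'],o['force'],to([.674,.0002,.405]))"
```

```text
0.9333 [0.4261 0.2983 0.4046] 0.49757426711311564 [0.8267 0.1128 0.8417] (array([-38.1358,   6.9929,  -0.0385]), array([-0.001 ,  0.001 , 43.6823]))
```

Call:
{"name": "servo_tool", "arguments": {
  "rows": [-3.8, 0.7, 0, 0, 0, 4.4, 0, -7.6, 1.4, 0, 0, 0, 8.7, 0, -11.4, 2.1, 0, 0, 0, 13.1, 0, -15.2, 2.8, 0, 0, 0, 17.5, 0, -19.1, 3.5, 0, 0, 0, 21.8, 0, -22.9, 4.2, 0, 0, 0, 26.2, 0, -26.7, 4.9, 0, 0, 0, 30.6, 0, -30.5, 5.6, 0, 0, 0, 34.9, 0, -34.3, 6.3, 0, 0, 0, 39.3, 0, -38.1, 7.0, 0, 0, 0, 43.7, 0]
}}

```text
time_s: 1.77
tool_pos: [0.6749, 0.0013, 0.4042]
eef_rot: [0.79, 0.613, -0.0, -0.0]
force: [0.9, 0.9, -0.5]
width: 0.498
grasp_force: 0.0
```

```bash
python3 - <<'E'
from h import *
snap('wrist','w1')
im=cv2.imread('pics/w1.png')
o=observe();print(o['time_s'],o['tool_pos'],o['joint_positions'],o['force'],to([.674,.0002,.323]))
for p in (bar(.4576)+EY*.065,bar(.4576)-EY*.065): 
    q=proj('w1',p)[0]; print(q); cv2.circle(im,tuple(int(v) for v in q),5,(255,0,0),2)
cv2.imwrite('pics/w1b.png',im)
E
```

```text
1.8167 [ 0.6784 -0.0034  0.4042] [-0.0065  0.4352  1.5109 -0.0031  1.1925  0.2529] [ 1.8556 -2.7103  0.3647] (array([ 0.2536, -0.5508,  8.121 ]), array([ 0.2047,  0.121 , -0.4747]))
[321.1263 128.4704]
[321.4479 365.4723]
```

View pics/w1b.png

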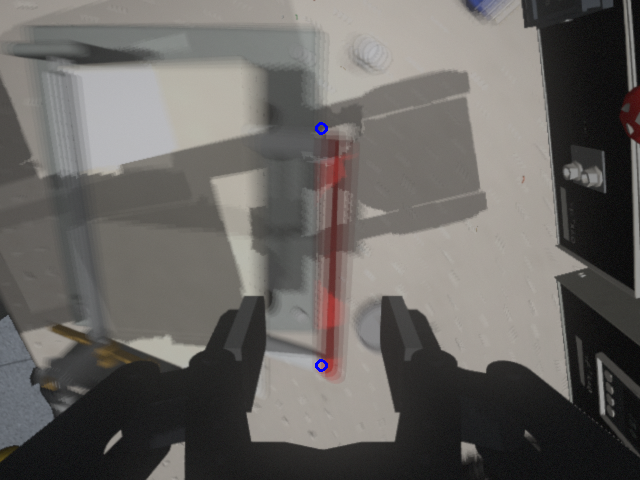

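The wrist view is motion-blurred because the arm was still settling. The bar lies between the fingers, at column ≈333, from row ≈130 to row ≈375. I'll descend partway, settle and look again.

Call:
{"name": "servo_tool", "arguments": {
  "rows": [0, 0, 1, 0, 0, 0, 0, 0, 0, 2, 0, 0, 0, 0, 0, 0, 3, 0, 0, 0, 0, 0, 0, 4, 0, 0, 0, 0, 0, 0, 4, 0, 0, 0, 0, 0, 0, 4, 0, 0, 0, 0, 0, 0, 4, 0, 0, 0, 0, 0, 0, 4, 0, 0, 0, 0, 0, 0, 4, 0, 0, 0, 0, 0, 0, 4, 0, 0, 0, 0]
}}

```text
time_s: 2.65
tool_pos: [0.6742, 0.0032, 0.3653]
eef_rot: [0.789, 0.615, 0.0, 0.0]
force: [-0.1, 0.4, -0.9]
width: 0.497
grasp_force: 0.0
```

```bash
python3 - <<'E'
from h import *
snap('wrist','w2')
o=observe();print(o['time_s'],o['tool_pos'],o['force'],to([.674,.0002,.323]))
im=cv2.imread('pics/w2.png'); h=cv2.cvtColor(im,cv2.COLOR_BGR2HSV)
m=(((h[...,0]<8)|(h[...,0]>172))&(h[...,1]>120)&(h[...,2]>40)).astype(np.uint8)
m[:,500:]=0; ys,xs=np.where(m>0);print(cv2.minAreaRect(np.c_[xs,ys].astype(np.float32)))
P=np.c_[xs,ys]; c=P.mean(0); 
for y0 in range(ys.min(),ys.max(),20): 
    k=xs[(ys>=y0)&(ys<y0+20)]; print(y0+10,np.median(k),np.percentile(k,95)-np.percentile(k,5))
for p in (bar(.4576)+EY*.065,bar(.4576),bar(.4576)-EY*.065): print(proj('w2',p)[0])
E
```

```text
2.7 [0.6742 0.0032 0.3652] [-0.3924 -0.5572 -0.8976] (array([-0.2932,  0.0513,  4.219 ]), array([ 0.0427, -0.01  ,  0.1968]))
((324.8758850097656, 282.7680358886719), (29.281661987304688, 288.4185485839844), 2.0056474208831787)
149 330.0 25.0
169 329.0 26.0
189 328.0 26.0
209 328.0 25.0
229 328.0 24.0
249 327.0 24.0
269 326.0 21.099999999999966
289 324.0 16.0
309 326.0 22.0
329 325.0 22.0
349 325.0 22.0
369 324.0 21.0
389 324.0 20.0
409 324.0 20.0
429 323.0 17.69999999999999
[323.7146 139.7604]
[323.0188 293.8372]
[322.4583 416.5365]
```

Call:
{"name": "servo_tool", "arguments": {
  "rows": [0, 0.1, 1, 0, 0, 0, 0, 0, 0.1, 2, 0, 0, 0, 0, 0, 0.1, 3, 0, 0, 0, 0, 0, 0.1, 4, 0, 0, 0, 0, 0, 0.1, 4.2, 0, 0, 0, 0, 0, 0.1, 4.2, 0, 0, 0, -1, 0, 0.1, 4.2, 0, 0, 0, -1, 0, 0.1, 4.2, 0, 0, 0, -1, 0, 0.1, 4.2, 0, 0, 0, -1, 0, 0.1, 4.2, 0, 0, 0, -1],
  "newtons": 30
}}

```text
time_s: 3.53
tool_pos: [0.6754, 0.0028, 0.3233]
eef_rot: [0.789, 0.615, 0.001, 0.0]
force: [1.7, -1.0, 1.2]
width: 0.125
grasp_force: 29.3
```

```bash
python3 - <<'E'
from h import *
o=observe();print(o['time_s'],o['tool_pos'],o['force'],o['width'],o['grasp_force'],o['eef_rot'])
d=o['tool_pos']+R.from_quat(o['eef_rot']).apply([0,0,.155])-H;print('grasp point in hinge frame',d@EX,d@EY,d@EZ)
E
```

```text
3.5333 [0.6754 0.0028 0.3233] [ 1.707  -1.0247  1.2146] 0.12534382604328373 29.32908922433853 [0.7888 0.6147 0.0005 0.0005]
grasp point in hinge frame 0.18028921261187442 0.002926072318549674 0.08833027148339996
```

```bash
cat >> h.py <<'E'
def arc(a,b,n=10):
    t=a+(b-a)*np.arange(1,n+1)/n; print([(round(20*(np.cos(x)-np.cos(a)),2),round(-20*(np.sin(x)-np.sin(a)),2)) for x in t])
def st():
    o=observe(); d=o['tool_pos']+R.from_quat(o['eef_rot']).apply([0,0,.155])-H; f=np.array(o['force'])
    x,z=d@EX,d@EZ; th=np.arctan2(z,x); fx=f@EX; fz=f[2]
    print('t %.2f x %.4f z %.4f th %.3f r %.4f | fx %.2f fy %.2f fz %.2f tang %.2f rad %.2f w %.3f g %.1f'%(o['time_s'],x,z,th,np.hypot(x,z),fx,f@EY,fz,-np.sin(th)*fx+np.cos(th)*fz,np.cos(th)*fx+np.sin(th)*fz,o['width'],o['grasp_force']))
E
python3 -c "
from h import *
st();arc(.46,.7);arc(.46,.95);arc(.7,.95)"
```

```text
t 3.53 x 0.1803 z 0.0883 th 0.456 r 0.2008 | fx 1.91 fy -0.57 fz 1.21 tang 0.25 rad 2.25 w 0.125 g 29.3
[(np.float64(-0.22), np.float64(-0.43)), (np.float64(-0.45), np.float64(-0.85)), (np.float64(-0.69), np.float64(-1.27)), (np.float64(-0.93), np.float64(-1.68)), (np.float64(-1.19), np.float64(-2.08)), (np.float64(-1.46), np.float64(-2.48)), (np.float64(-1.74), np.float64(-2.87)), (np.float64(-2.02), np.float64(-3.26)), (np.float64(-2.32), np.float64(-3.63)), (np.float64(-2.62), np.float64(-4.01))]
[(np.float64(-0.46), np.float64(-0.87)), (np.float64(-0.95), np.float64(-1.71)), (np.float64(-1.49), np.float64(-2.53)), (np.float64(-2.07), np.float64(-3.32)), (np.float64(-2.69), np.float64(-4.08)), (np.float64(-3.34), np.float64(-4.81)), (np.float64(-4.03), np.float64(-5.51)), (np.float64(-4.75), np.float64(-6.17)), (np.float64(-5.5), np.float64(-6.8)), (np.float64(-6.29), np.float64(-7.39))]
[(np.float64(-0.33), np.float64(-0.38)), (np.float64(-0.66), np.float64(-0.75)), (np.float64(-1.01), np.float64(-1.11)), (np.float64(-1.36), np.float64(-1.46)), (np.float64(-1.73), np.float64(-1.81)), (np.float64(-2.1), np.float64(-2.14)), (np.float64(-2.48), np.float64(-2.47)), (np.float64(-2.86), np.float64(-2.78)), (np.float64(-3.26), np.float64(-3.09)), (np.float64(-3.66), np.float64(-3.38))]
```

Call:
{"name": "servo_tool", "arguments": {
  "rows": [0, -0.22, -0.43, 0, 0, 0, -1, 0, -0.45, -0.85, 0, 0, 0, -1, 0, -0.69, -1.27, 0, 0, 0, -1, 0, -0.93, -1.68, 0, 0, 0, -1, 0, -1.19, -2.08, 0, 0, 0, -1, 0, -1.46, -2.48, 0, 0, 0, -1, 0, -1.74, -2.87, 0, 0, 0, -1, 0, -2.02, -3.26, 0, 0, 0, -1, 0, -2.32, -3.63, 0, 0, 0, -1, 0, -2.62, -4.01, 0, 0, 0, -1]
}}

```text
time_s: 4.37
tool_pos: [0.65, 0.0096, 0.3641]
eef_rot: [0.789, 0.615, 0.001, 0.001]
force: [5.9, 0.8, 1.2]
width: 0.127
grasp_force: 29.1
```

```bash
python3 -c "
from h import *
st()"
```

```text
t 4.37 x 0.1542 z 0.1291 th 0.697 r 0.2011 | fx 5.51 fy 2.22 fz 1.24 tang -2.58 rad 5.02 w 0.127 g 29.1
```

Call:
{"name": "servo_tool", "arguments": {
  "rows": [0, -0.31, -0.38, 0, 0, 0, -1, 0, -0.62, -0.75, 0, 0, 0, -1, 0, -0.94, -1.11, 0, 0, 0, -1, 0, -1.28, -1.46, 0, 0, 0, -1, 0, -1.64, -1.81, 0, 0, 0, -1, 0, -2.0, -2.14, 0, 0, 0, -1, 0, -2.38, -2.47, 0, 0, 0, -1, 0, -2.76, -2.78, 0, 0, 0, -1, 0, -3.16, -3.09, 0, 0, 0, -1, 0, -3.56, -3.38, 0, 0, 0, -1]
}}

```text
time_s: 5.2
tool_pos: [0.6156, 0.0186, 0.3983]
eef_rot: [0.789, 0.615, 0.002, 0.001]
force: [5.9, 4.5, 2.9]
width: 0.13
grasp_force: 29.2
```

```bash
python3 -c "
from h import *
st();arc(.95,1.05)"
```

```text
t 5.20 x 0.1188 z 0.1633 th 0.942 r 0.2019 | fx 4.60 fy 5.82 fz 2.95 tang -1.98 rad 5.09 w 0.130 g 29.2
[(np.float64(-0.16), np.float64(-0.12)), (np.float64(-0.33), np.float64(-0.23)), (np.float64(-0.49), np.float64(-0.34)), (np.float64(-0.66), np.float64(-0.45)), (np.float64(-0.83), np.float64(-0.56)), (np.float64(-1.0), np.float64(-0.67)), (np.float64(-1.17), np.float64(-0.77)), (np.float64(-1.34), np.float64(-0.88)), (np.float64(-1.51), np.float64(-0.98)), (np.float64(-1.68), np.float64(-1.08))]
```

Call:
{"name": "servo_tool", "arguments": {
  "rows": [0.05, -0.13, -0.16, 0, 0, 0, -1, 0.1, -0.27, -0.31, 0, 0, 0, -1, 0.1, -0.43, -0.42, 0, 0, 0, -1, 0.1, -0.6, -0.53, 0, 0, 0, -1, 0.1, -0.77, -0.64, 0, 0, 0, -1, 0.1, -0.94, -0.75, 0, 0, 0, -1, 0.1, -1.11, -0.85, 0, 0, 0, -1, 0.1, -1.28, -0.96, 0, 0, 0, -1, 0.1, -1.45, -1.06, 0, 0, 0, -1, 0.1, -1.62, -1.16, 0, 0, 0, -1]
}}

```text
time_s: 6.03
tool_pos: [0.6003, 0.023, 0.4093]
eef_rot: [0.789, 0.615, 0.001, 0.001]
force: [5.8, 2.8, 5.2]
width: 0.128
grasp_force: 29.4
```

```bash
python3 -c "
from h import *
st();arc(1.05,1.10)"
```

```text
t 6.03 x 0.1028 z 0.1743 th 1.038 r 0.2023 | fx 4.89 fy 4.11 fz 5.19 tang -1.57 rad 6.96 w 0.128 g 29.4
[(np.float64(-0.09), np.float64(-0.05)), (np.float64(-0.17), np.float64(-0.1)), (np.float64(-0.26), np.float64(-0.15)), (np.float64(-0.35), np.float64(-0.2)), (np.float64(-0.44), np.float64(-0.24)), (np.float64(-0.52), np.float64(-0.29)), (np.float64(-0.61), np.float64(-0.34)), (np.float64(-0.7), np.float64(-0.38)), (np.float64(-0.79), np.float64(-0.43)), (np.float64(-0.88), np.float64(-0.48))]
```

Call:
{"name": "servo_tool", "arguments": {
  "rows": [0.05, -0.08, -0.1, 0, 0, 0, -1, 0.1, -0.15, -0.2, 0, 0, 0, -1, 0.1, -0.23, -0.3, 0, 0, 0, -1, 0.1, -0.32, -0.35, 0, 0, 0, -1, 0.1, -0.41, -0.39, 0, 0, 0, -1, 0.1, -0.49, -0.44, 0, 0, 0, -1, 0.1, -0.58, -0.49, 0, 0, 0, -1, 0.1, -0.67, -0.53, 0, 0, 0, -1, 0.1, -0.76, -0.58, 0, 0, 0, -1, 0.1, -0.85, -0.63, 0, 0, 0, -1]
}}

```text
time_s: 6.87
tool_pos: [0.5917, 0.0257, 0.4147]
eef_rot: [0.789, 0.615, 0.0, 0.0]
force: [3.7, -3.1, 5.4]
width: 0.123
grasp_force: 29.4
```

```bash
python3 -c "
from h import *
st();arc(1.1,1.14)"
```

```text
t 6.87 x 0.0935 z 0.1797 th 1.091 r 0.2026 | fx 4.35 fy -2.11 fz 5.43 tang -1.36 rad 6.83 w 0.123 g 29.4
[(np.float64(-0.07), np.float64(-0.04)), (np.float64(-0.14), np.float64(-0.07)), (np.float64(-0.21), np.float64(-0.11)), (np.float64(-0.29), np.float64(-0.14)), (np.float64(-0.36), np.float64(-0.18)), (np.float64(-0.43), np.float64(-0.21)), (np.float64(-0.5), np.float64(-0.25)), (np.float64(-0.57), np.float64(-0.28)), (np.float64(-0.65), np.float64(-0.31)), (np.float64(-0.72), np.float64(-0.35))]
```

Call:
{"name": "servo_tool", "arguments": {
  "rows": [-0.03, -0.07, -0.09, 0, 0, 0, -1, -0.03, -0.13, -0.17, 0, 0, 0, -1, -0.03, -0.19, -0.26, 0, 0, 0, -1, -0.03, -0.27, -0.29, 0, 0, 0, -1, -0.03, -0.34, -0.33, 0, 0, 0, -1, -0.03, -0.41, -0.36, 0, 0, 0, -1, -0.03, -0.48, -0.4, 0, 0, 0, -1, -0.03, -0.55, -0.43, 0, 0, 0, -1, -0.03, -0.63, -0.46, 0, 0, 0, -1, -0.03, -0.7, -0.5, 0, 0, 0, -1]
}}

```text
time_s: 7.7
tool_pos: [0.5844, 0.0275, 0.4191]
eef_rot: [0.789, 0.615, -0.0, -0.001]
force: [0.0, 2.3, -4.5]
width: 0.128
grasp_force: 29.1
```

```bash
python3 -c "
from h import *
st();arc(1.14,1.18)"
```

```text
t 7.70 x 0.0856 z 0.1841 th 1.135 r 0.2030 | fx -0.54 fy 2.27 fz -4.54 tang -1.43 rad -4.35 w 0.128 g 29.1
[(np.float64(-0.07), np.float64(-0.03)), (np.float64(-0.15), np.float64(-0.07)), (np.float64(-0.22), np.float64(-0.1)), (np.float64(-0.29), np.float64(-0.13)), (np.float64(-0.37), np.float64(-0.16)), (np.float64(-0.44), np.float64(-0.2)), (np.float64(-0.51), np.float64(-0.23)), (np.float64(-0.59), np.float64(-0.26)), (np.float64(-0.66), np.float64(-0.29)), (np.float64(-0.73), np.float64(-0.32))]
```

Call:
{"name": "servo_tool", "arguments": {
  "rows": [0, -0.07, -0.03, 0, 0, 0, -1, 0, -0.15, -0.06, 0, 0, 0, -1, 0, -0.22, -0.09, 0, 0, 0, -1, 0, -0.29, -0.11, 0, 0, 0, -1, 0, -0.37, -0.13, 0, 0, 0, -1, 0, -0.44, -0.17, 0, 0, 0, -1, 0, -0.51, -0.2, 0, 0, 0, -1, 0, -0.59, -0.23, 0, 0, 0, -1, 0, -0.66, -0.26, 0, 0, 0, -1, 0, -0.73, -0.28, 0, 0, 0, -1]
}}

```text
time_s: 8.53
tool_pos: [0.5777, 0.0293, 0.4222]
eef_rot: [0.789, 0.615, 0.0, -0.0]
force: [-0.0, 5.5, -6.9]
width: 0.128
grasp_force: 29.1
```

```bash
python3 -c "
from h import *
st();arc(1.18,1.22)"
```

```text
t 8.53 x 0.0788 z 0.1872 th 1.172 r 0.2032 | fx -1.37 fy 5.35 fz -6.95 tang -1.43 rad -6.93 w 0.128 g 29.1
[(np.float64(-0.07), np.float64(-0.03)), (np.float64(-0.15), np.float64(-0.06)), (np.float64(-0.22), np.float64(-0.09)), (np.float64(-0.3), np.float64(-0.12)), (np.float64(-0.37), np.float64(-0.15)), (np.float64(-0.45), np.float64(-0.18)), (np.float64(-0.52), np.float64(-0.21)), (np.float64(-0.6), np.float64(-0.23)), (np.float64(-0.67), np.float64(-0.26)), (np.float64(-0.75), np.float64(-0.29))]
```

Call:
{"name": "servo_tool", "arguments": {
  "rows": [0.05, -0.07, 0.02, 0, 0, 0, -1, 0.1, -0.15, 0.03, 0, 0, 0, -1, 0.1, -0.22, 0.0, 0, 0, 0, -1, 0.1, -0.3, -0.03, 0, 0, 0, -1, 0.1, -0.37, -0.06, 0, 0, 0, -1, 0.1, -0.45, -0.08, 0, 0, 0, -1, 0.1, -0.52, -0.11, 0, 0, 0, -1, 0.1, -0.6, -0.13, 0, 0, 0, -1, 0.1, -0.67, -0.16, 0, 0, 0, -1, 0.1, -0.75, -0.19, 0, 0, 0, -1]
}}

```text
time_s: 9.37
tool_pos: [0.571, 0.0315, 0.425]
eef_rot: [0.789, 0.615, 0.0, 0.001]
force: [0.1, -4.5, 0.4]
width: 0.128
grasp_force: 29.8
```

```bash
python3 -c "
from h import *
st();arc(1.22,1.26)"
```

```text
t 9.37 x 0.0722 z 0.1900 th 1.208 r 0.2032 | fx 1.26 fy -4.32 fz 0.43 tang -1.02 rad 0.85 w 0.128 g 29.8
[(np.float64(-0.08), np.float64(-0.03)), (np.float64(-0.15), np.float64(-0.05)), (np.float64(-0.23), np.float64(-0.08)), (np.float64(-0.3), np.float64(-0.11)), (np.float64(-0.38), np.float64(-0.13)), (np.float64(-0.45), np.float64(-0.16)), (np.float64(-0.53), np.float64(-0.19)), (np.float64(-0.6), np.float64(-0.21)), (np.float64(-0.68), np.float64(-0.24)), (np.float64(-0.76), np.float64(-0.26))]
```

Call:
{"name": "servo_tool", "arguments": {
  "rows": [-0.03, -0.08, -0.03, 0, 0, 0, -1, -0.05, -0.15, -0.05, 0, 0, 0, -1, -0.05, -0.23, -0.08, 0, 0, 0, -1, -0.05, -0.3, -0.11, 0, 0, 0, -1, -0.05, -0.38, -0.13, 0, 0, 0, -1, -0.05, -0.45, -0.15, 0, 0, 0, -1, -0.05, -0.53, -0.18, 0, 0, 0, -1, -0.05, -0.6, -0.2, 0, 0, 0, -1, -0.05, -0.68, -0.22, 0, 0, 0, -1, -0.05, -0.76, -0.24, 0, 0, 0, -1]
}}

```text
time_s: 10.2
tool_pos: [0.5643, 0.0331, 0.4275]
eef_rot: [0.789, 0.615, 0.002, 0.002]
force: [7.5, -6.2, 0.5]
width: 0.126
grasp_force: 29.8
```

```bash
python3 -c "
from h import *
st();arc(1.26,1.30)"
```

```text
t 10.20 x 0.0657 z 0.1925 th 1.242 r 0.2034 | fx 8.80 fy -4.12 fz 0.54 tang -8.16 rad 3.36 w 0.126 g 29.8
[(np.float64(-0.08), np.float64(-0.02)), (np.float64(-0.15), np.float64(-0.05)), (np.float64(-0.23), np.float64(-0.07)), (np.float64(-0.31), np.float64(-0.1)), (np.float64(-0.38), np.float64(-0.12)), (np.float64(-0.46), np.float64(-0.14)), (np.float64(-0.54), np.float64(-0.16)), (np.float64(-0.61), np.float64(-0.19)), (np.float64(-0.69), np.float64(-0.21)), (np.float64(-0.77), np.float64(-0.23))]
```

The tangential force jumped from -1 N to -8 N, so this is probably the stop. I'll hold there and check that the pawl was thrown.

Call:
{"name": "servo_tool", "arguments": {
  "rows": [0, 0, 0, 0, 0, 0, -1, 0, 0, 0, 0, 0, 0, -1, 0, 0, 0, 0, 0, 0, -1, 0, 0, 0, 0, 0, 0, -1, 0, 0, 0, 0, 0, 0, -1, 0, 0, 0, 0, 0, 0, -1, 0, 0, 0, 0, 0, 0, -1, 0, 0, 0, 0, 0, 0, -1, 0, 0, 0, 0, 0, 0, -1, 0, 0, 0, 0, 0, 0, -1]
}}

```text
time_s: 11.03
tool_pos: [0.5644, 0.0331, 0.4275]
eef_rot: [0.789, 0.615, 0.002, 0.002]
force: [6.6, -7.0, 1.4]
width: 0.126
grasp_force: 29.8
```

```bash
python3 -c "
from h import *
st(); snap('scene','s2'); im=cv2.imread('pics/s2.png')[150:345,200:420]; cv2.imwrite('pics/s2c.png',cv2.resize(im,None,fx=3,fy=3,interpolation=2))"
```

```text
t 11.03 x 0.0657 z 0.1925 th 1.242 r 0.2034 | fx 8.10 fy -5.13 fz 1.44 tang -7.20 rad 3.98 w 0.126 g 29.8
```

View pics/s2c.png

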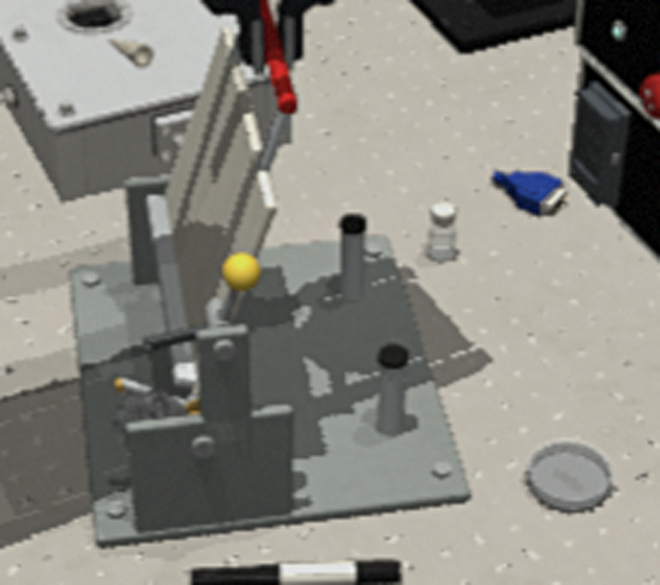

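The ball has moved from left of the pivot, (198,250) in the earlier crop, to right of it, (240,270) in this one, so the pawl is thrown clear. The board holds about 6 N at the bar beyond its own weight, about 21 N at the stop. I'll lower it now.

```bash
sed -i 's/^    t=a.*/    t=a+(b-a)*np.arange(1,n+1)\/n; print([(float(round(20*(np.cos(x)-np.cos(a)),2)),float(round(-20*(np.sin(x)-np.sin(a)),2))) for x in t])/' h.py; python3 -c "
from h import *
arc(1.24,.84);arc(.84,.44);arc(.44,.04)"
```

```text
[(0.75, 0.27), (1.49, 0.58), (2.22, 0.91), (2.93, 1.28), (3.63, 1.67), (4.31, 2.09), (4.97, 2.53), (5.62, 3.0), (6.25, 3.5), (6.85, 4.02)]
[(0.58, 0.55), (1.15, 1.11), (1.69, 1.71), (2.2, 2.32), (2.69, 2.95), (3.16, 3.6), (3.6, 4.27), (4.01, 4.96), (4.39, 5.66), (4.75, 6.37)]
[(0.33, 0.73), (0.62, 1.47), (0.89, 2.23), (1.13, 2.99), (1.33, 3.76), (1.51, 4.55), (1.65, 5.33), (1.76, 6.12), (1.84, 6.92), (1.89, 7.72)]
```

Call:
{"name": "servo_tool", "arguments": {
  "rows": [-0.03, 0.75, 0.27, 0, 0, 0, -1, -0.06, 1.49, 0.58, 0, 0, 0, -1, -0.1, 2.22, 0.91, 0, 0, 0, -1, -0.1, 2.93, 1.28, 0, 0, 0, -1, -0.13, 3.63, 1.67, 0, 0, 0, -1, -0.13, 4.31, 2.09, 0, 0, 0, -1, -0.15, 4.97, 2.53, 0, 0, 0, -1, -0.15, 5.62, 3.0, 0, 0, 0, -1, -0.17, 6.25, 3.5, 0, 0, 0, -1, -0.17, 6.85, 4.02, 0, 0, 0, -1]
}}

```text
time_s: 11.92
tool_pos: [0.6301, 0.015, 0.3865]
eef_rot: [0.789, 0.615, 0.001, 0.0]
force: [3.3, -1.1, 4.4]
width: 0.127
grasp_force: 31.3
```

```bash
python3 -c "
from h import *
st()"
```

```text
t 11.92 x 0.1334 z 0.1515 th 0.849 r 0.2019 | fx 3.47 fy -0.30 fz 4.40 tang 0.30 rad 5.59 w 0.127 g 31.3
```

Call:
{"name": "servo_tool", "arguments": {
  "rows": [0, 0.6, 0.53, 0, 0, 0, -1, 0, 1.2, 1.08, 0, 0, 0, -1, 0, 1.74, 1.67, 0, 0, 0, -1, 0, 2.25, 2.27, 0, 0, 0, -1, 0, 2.75, 2.9, 0, 0, 0, -1, 0, 3.22, 3.55, 0, 0, 0, -1, 0, 3.66, 4.22, 0, 0, 0, -1, 0, 4.07, 4.91, 0, 0, 0, -1, 0, 4.45, 5.61, 0, 0, 0, -1, 0, 4.81, 6.32, 0, 0, 0, -1]
}}

```text
time_s: 12.75
tool_pos: [0.6762, 0.0029, 0.3223]
eef_rot: [0.789, 0.615, -0.0, 0.0]
force: [3.5, -3.6, 1.9]
width: 0.127
grasp_force: 32.5
```

```bash
python3 -c "
from h import *
st();arc(.45,.1)"
```

```text
t 12.75 x 0.1808 z 0.0873 th 0.450 r 0.2008 | fx 4.29 fy -2.66 fz 1.92 tang -0.14 rad 4.70 w 0.127 g 32.5
[(0.29, 0.64), (0.56, 1.28), (0.81, 1.94), (1.04, 2.6), (1.24, 3.27), (1.42, 3.95), (1.57, 4.63), (1.7, 5.32), (1.81, 6.01), (1.89, 6.7)]
```

Call:
{"name": "servo_tool", "arguments": {
  "rows": [-0.05, 0.33, 0.64, 0, 0, 0, -1, -0.05, 0.62, 1.28, 0, 0, 0, -1, -0.05, 0.89, 1.94, 0, 0, 0, -1, -0.05, 1.12, 2.6, 0, 0, 0, -1, -0.05, 1.32, 3.27, 0, 0, 0, -1, -0.05, 1.5, 3.95, 0, 0, 0, -1, -0.05, 1.65, 4.63, 0, 0, 0, -1, -0.05, 1.78, 5.32, 0, 0, 0, -1, -0.05, 1.89, 6.01, 0, 0, 0, -1, -0.05, 1.97, 6.7, 0, 0, 0, -1]
}}

```text
time_s: 13.58
tool_pos: [0.6948, -0.0022, 0.2553]
eef_rot: [0.789, 0.615, -0.0, -0.0]
force: [1.3, -3.0, -1.1]
width: 0.128
grasp_force: 33.6
```

```bash
python3 -c "
from h import *
st();arc(.1,0)"
```

```text
t 13.58 x 0.2000 z 0.0203 th 0.101 r 0.2011 | fx 2.04 fy -2.55 fz -1.06 tang -1.26 rad 1.92 w 0.128 g 33.6
[(0.02, 0.2), (0.04, 0.4), (0.05, 0.6), (0.06, 0.8), (0.07, 1.0), (0.08, 1.2), (0.09, 1.4), (0.1, 1.6), (0.1, 1.8), (0.1, 2.0)]
```

Call:
{"name": "servo_tool", "arguments": {
  "rows": [0, 0.02, 0.2, 0, 0, 0, -1, 0, 0.04, 0.4, 0, 0, 0, -1, 0, 0.05, 0.6, 0, 0, 0, -1, 0, 0.06, 0.8, 0, 0, 0, -1, 0, 0.07, 1.0, 0, 0, 0, -1, 0, 0.08, 1.2, 0, 0, 0, -1, 0, 0.09, 1.35, 0, 0, 0, -1, 0, 0.1, 1.5, 0, 0, 0, -1, 0, 0.1, 1.6, 0, 0, 0, -1, 0, 0.1, 1.6, 0, 0, 0, -1]
}}

```text
time_s: 14.42
tool_pos: [0.6958, -0.0025, 0.24]
eef_rot: [0.789, 0.615, -0.0, 0.0]
force: [-0.1, -5.1, -0.2]
width: 0.127
grasp_force: 33.8
```

```bash
python3 -c "
from h import *
st()"
```

```text
t 14.42 x 0.2012 z 0.0050 th 0.025 r 0.2013 | fx 1.14 fy -4.97 fz -0.24 tang -0.27 rad 1.13 w 0.127 g 33.8
```

Call:
{"name": "servo_tool", "arguments": {
  "rows": [-0.05, 0, 0.1, 0, 0, 0, -1, -0.1, 0, 0.2, 0, 0, 0, -1, -0.1, 0, 0.3, 0, 0, 0, -1, -0.1, 0, 0.4, 0, 0, 0, -1, -0.1, 0, 0.45, 0, 0, 0, -1, -0.1, 0, 0.5, 0, 0, 0, -1, -0.1, 0, 0.5, 0, 0, 0, -1, -0.1, 0, 0.5, 0, 0, 0, -1, -0.1, 0, 0.5, 0, 0, 0, -1, -0.1, 0, 0.5, 0, 0, 0, -1]
}}

```text
time_s: 15.25
tool_pos: [0.6958, -0.0029, 0.2353]
eef_rot: [0.789, 0.615, 0.0, -0.0]
force: [2.8, 5.0, -0.8]
width: 0.127
grasp_force: 33.9
```

```bash
python3 -c "
from h import *
st(); snap('scene','s3'); im=cv2.imread('pics/s3.png')[170:345,200:420]; cv2.imwrite('pics/s3c.png',cv2.resize(im,None,fx=3,fy=3,interpolation=2))"
```

```text
t 15.25 x 0.2013 z 0.0003 th 0.001 r 0.2013 | fx 1.47 fy 5.54 fz -0.76 tang -0.77 rad 1.47 w 0.127 g 33.9
```

View pics/s3c.png

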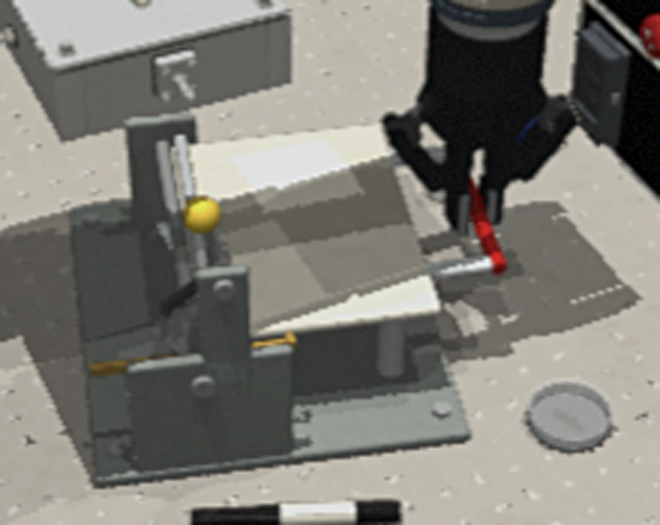

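The board is nearly flat and the pawl is back on the teeth, with the ball at (203,215) left of the pivot. No force from the rests shows yet, so I'll ease down a little more.

Call:
{"name": "servo_tool", "arguments": {
  "rows": [0.05, 0, 0.1, 0, 0, 0, -1, 0.05, 0, 0.15, 0, 0, 0, -1, 0.05, 0, 0.2, 0, 0, 0, -1, 0.05, 0, 0.25, 0, 0, 0, -1, 0.05, 0, 0.3, 0, 0, 0, -1, 0.05, 0, 0.35, 0, 0, 0, -1, 0.05, 0, 0.4, 0, 0, 0, -1, 0.05, 0, 0.4, 0, 0, 0, -1, 0.05, 0, 0.4, 0, 0, 0, -1, 0.05, 0, 0.4, 0, 0, 0, -1]
}}

```text
time_s: 16.13
tool_pos: [0.6959, -0.0028, 0.2315]
eef_rot: [0.789, 0.615, 0.0, 0.0]
force: [3.1, 3.7, 3.5]
width: 0.126
grasp_force: 34.4
```

```bash
python3 -c "
from h import *
st();arc(0,.30)"
```

```text
t 16.13 x 0.2014 z -0.0035 th -0.017 r 0.2014 | fx 2.12 fy 4.39 fz 3.54 tang 3.58 rad 2.06 w 0.126 g 34.4
[(-0.01, -0.6), (-0.04, -1.2), (-0.08, -1.8), (-0.14, -2.39), (-0.22, -2.99), (-0.32, -3.58), (-0.44, -4.17), (-0.57, -4.75), (-0.72, -5.33), (-0.89, -5.91)]
```

The rests now carry the load (+3.5 N), so the board is flat. I'll raise it past the first notch to about 0.32 rad.

Call:
{"name": "servo_tool", "arguments": {
  "rows": [-0.03, -0.01, -0.65, 0, 0, 0, -1, -0.05, -0.05, -1.3, 0, 0, 0, -1, -0.05, -0.1, -1.97, 0, 0, 0, -1, -0.05, -0.17, -2.62, 0, 0, 0, -1, -0.05, -0.27, -3.26, 0, 0, 0, -1, -0.05, -0.38, -3.9, 0, 0, 0, -1, -0.05, -0.52, -4.55, 0, 0, 0, -1, -0.05, -0.68, -5.18, 0, 0, 0, -1, -0.05, -0.86, -5.8, 0, 0, 0, -1, -0.05, -1.05, -6.4, 0, 0, 0, -1]
}}

```text
time_s: 16.97
tool_pos: [0.6859, -0.0003, 0.2955]
eef_rot: [0.789, 0.615, 0.001, 0.0]
force: [5.9, 5.4, -2.1]
width: 0.128
grasp_force: 33.0
```

```bash
python3 -c "
from h import *
st();arc(.32,.24)"
```

```text
t 16.97 x 0.1914 z 0.0605 th 0.306 r 0.2007 | fx 4.42 fy 6.74 fz -2.05 tang -3.29 rad 3.60 w 0.128 g 33.0
[(0.05, 0.15), (0.1, 0.3), (0.15, 0.46), (0.19, 0.61), (0.24, 0.76), (0.28, 0.92), (0.32, 1.07), (0.36, 1.23), (0.4, 1.38), (0.44, 1.54)]
```

Call:
{"name": "servo_tool", "arguments": {
  "rows": [0.05, 0.1, 0.15, 0, 0, 0, -1, 0.1, 0.17, 0.3, 0, 0, 0, -1, 0.1, 0.22, 0.46, 0, 0, 0, -1, 0.1, 0.26, 0.61, 0, 0, 0, -1, 0.1, 0.31, 0.76, 0, 0, 0, -1, 0.1, 0.35, 0.92, 0, 0, 0, -1, 0.1, 0.39, 1.07, 0, 0, 0, -1, 0.1, 0.43, 1.23, 0, 0, 0, -1, 0.1, 0.47, 1.38, 0, 0, 0, -1, 0.1, 0.47, 1.38, 0, 0, 0, -1]
}}

```text
time_s: 17.8
tool_pos: [0.6903, -0.0011, 0.2811]
eef_rot: [0.789, 0.615, -0.0, 0.0]
force: [3.2, -0.8, -1.1]
width: 0.127
grasp_force: 33.1
```

```bash
python3 -c "
from h import *
st()"
```

```text
t 17.80 x 0.1955 z 0.0461 th 0.231 r 0.2008 | fx 3.25 fy 0.03 fz -1.07 tang -1.79 rad 2.92 w 0.127 g 33.1
```

Call:
{"name": "servo_tool", "arguments": {
  "rows": [0, 0.02, 0.1, 0, 0, 0, -1, 0, 0.04, 0.2, 0, 0, 0, -1, 0, 0.06, 0.3, 0, 0, 0, -1, 0, 0.08, 0.35, 0, 0, 0, -1, 0, 0.09, 0.4, 0, 0, 0, -1, 0, 0.1, 0.45, 0, 0, 0, -1, 0, 0.1, 0.5, 0, 0, 0, -1, 0, 0.1, 0.5, 0, 0, 0, -1, 0, 0.1, 0.5, 0, 0, 0, -1, 0, 0.1, 0.5, 0, 0, 0, -1]
}}

```text
time_s: 18.63
tool_pos: [0.6913, -0.0014, 0.2765]
eef_rot: [0.789, 0.615, -0.0, 0.0]
force: [4.7, -2.9, 0.4]
width: 0.127
grasp_force: 33.2
```

```bash
python3 -c "
from h import *
st()"
```

```text
t 18.63 x 0.1965 z 0.0415 th 0.208 r 0.2009 | fx 5.29 fy -1.59 fz 0.36 tang -0.74 rad 5.25 w 0.127 g 33.2
```

Call:
{"name": "servo_tool", "arguments": {
  "rows": [0, 0.05, 0.1, 0, 0, 0, -1, 0, 0.1, 0.2, 0, 0, 0, -1, 0, 0.15, 0.3, 0, 0, 0, -1, 0, 0.15, 0.4, 0, 0, 0, -1, 0, 0.15, 0.4, 0, 0, 0, -1, 0, 0.15, 0.4, 0, 0, 0, -1, 0, 0.15, 0.4, 0, 0, 0, -1, 0, 0.15, 0.4, 0, 0, 0, -1, 0, 0.15, 0.4, 0, 0, 0, -1, 0, 0.15, 0.4, 0, 0, 0, -1]
}}

```text
time_s: 19.47
tool_pos: [0.6923, -0.0016, 0.2722]
eef_rot: [0.789, 0.615, -0.0, -0.0]
force: [-2.0, -3.6, 1.6]
width: 0.129
grasp_force: 33.5
```

```bash
python3 -c "
from h import *
st()
snap('scene','s4'); im=cv2.imread('pics/s4.png')[170:345,200:420]; cv2.imwrite('pics/s4c.png',cv2.resize(im,None,fx=3,fy=3,interpolation=2))"
```

```text
t 19.47 x 0.1974 z 0.0372 th 0.186 r 0.2009 | fx -1.01 fy -3.96 fz 1.56 tang 1.72 rad -0.70 w 0.129 g 33.5
```

View pics/s4c.png

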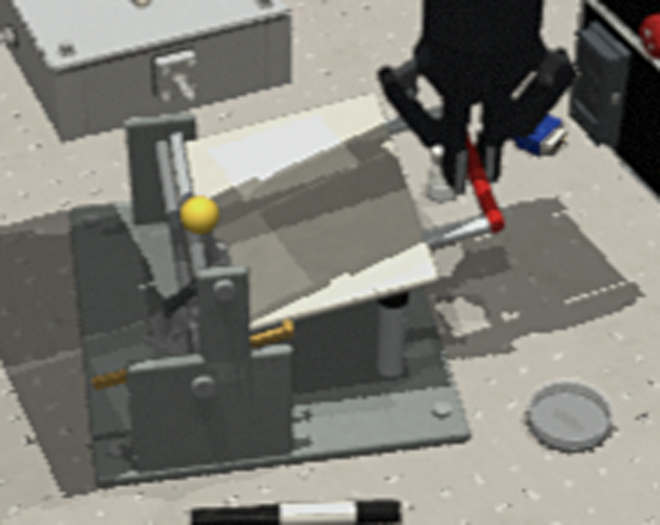

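The board is at about 0.20 rad, the ball is at (199,215) on the teeth side, and the load is turning positive. I'll press a little further to confirm the pawl holds.

Call:
{"name": "servo_tool", "arguments": {
  "rows": [-0.03, 0, 0.1, 0, 0, 0, -1, -0.05, 0, 0.2, 0, 0, 0, -1, -0.05, 0, 0.3, 0, 0, 0, -1, -0.05, 0, 0.3, 0, 0, 0, -1, -0.05, 0, 0.3, 0, 0, 0, -1, -0.05, 0, 0.3, 0, 0, 0, -1, -0.05, 0, 0.3, 0, 0, 0, -1, -0.05, 0, 0.3, 0, 0, 0, -1, -0.05, 0, 0.3, 0, 0, 0, -1, -0.05, 0, 0.3, 0, 0, 0, -1]
}}

```text
time_s: 20.35
tool_pos: [0.6926, -0.0019, 0.2695]
eef_rot: [0.789, 0.615, 0.0, -0.0]
force: [-1.1, 0.6, 5.1]
width: 0.125
grasp_force: 33.8
```

```bash
python3 -c "
from h import *
st()"
```

```text
t 20.35 x 0.1979 z 0.0345 th 0.173 r 0.2009 | fx -1.23 fy 0.28 fz 5.09 tang 5.23 rad -0.34 w 0.125 g 33.8
```

The load rose to +5 N, so the pawl is holding. I'll ease off and open the gripper, then look again.

Call:
{"name": "servo_tool", "arguments": {
  "rows": [0, 0, -0.1, 0, 0, 0, -1, 0, 0, -0.2, 0, 0, 0, -1, 0, 0, -0.3, 0, 0, 0, -1, 0, 0, -0.3, 0, 0, 0, -1, 0, 0, -0.3, 0, 0, 0, -0.6, 0, 0, -0.3, 0, 0, 0, -0.4, 0, 0, -0.3, 0, 0, 0, -0.2, 0, 0, -0.3, 0, 0, 0, -0.1, 0, 0, -0.3, 0, 0, 0, -0.1, 0, 0, -0.3, 0, 0, 0, -0.1]
}}

```text
time_s: 21.18
tool_pos: [0.6926, -0.0021, 0.2723]
eef_rot: [0.789, 0.615, 0.0, 0.0]
force: [-0.0, 0.4, 0.7]
width: 0.454
grasp_force: 0.0
```

Call:
{"name": "servo_tool", "arguments": {
  "rows": [0, 0, -1, 0, 0, 0, -0.1, 0, 0, -2, 0, 0, 0, -0.1, 0, 0, -3, 0, 0, 0, -0.1, 0, 0, -4, 0, 0, 0, -0.1, 0, 0, -5.5, 0, 0, 0, -0.1, 0, 0, -7, 0, 0, 0, -0.1, 0, 0, -8.5, 0, 0, 0, -0.1, 0, 0, -10, 0, 0, 0, -0.1, 0, 0, -10, 0, 0, 0, -0.1, 0, 0, -10, 0, 0, 0, -0.1]
}}

```text
time_s: 22.02
tool_pos: [0.6927, -0.002, 0.374]
eef_rot: [0.789, 0.615, 0.001, 0.001]
force: [0.4, 0.4, -0.7]
width: 0.452
grasp_force: 0.0
```

```bash
python3 - <<'E'
from h import *
st()
im=[]
for n in('scene','top'):
    snap(n,n+'5'); i=cv2.imread('pics/'+n+'5.png'); im.append(cv2.resize(i[170:345,200:420] if n=='scene' else i[150:380,180:440],(396,340)))
cv2.imwrite('pics/f5.png',np.hstack(im))
h=cv2.cvtColor(cv2.imread('pics/scene5.png'),cv2.COLOR_BGR2HSV)[150:280,320:380]
m=((h[...,0]<8)|(h[...,0]>172))&(h[...,1]>140)&(h[...,2]>60); ys,xs=np.where(m); c=(xs.mean()+320,ys.mean()+150)
for t in (0,.1,.15,.2,.25,.3): print(t,proj('scene5',bar(t))[0])
print(c)
E
```

```text
t 22.02 x 0.1985 z 0.1390 th 0.611 r 0.2423 | fx 0.32 fy 0.53 fz -0.71 tang -0.76 rad -0.14 w 0.452 g 0.0
0 [357.0337 239.9637]
0.1 [357.1482 232.2964]
0.15 [356.8402 228.4644]
0.2 [356.2841 224.6459]
0.25 [355.477  220.8506]
0.3 [354.4165 217.0884]
(np.float64(357.608040201005), np.float64(225.0854271356784))
```

View pics/f5.png

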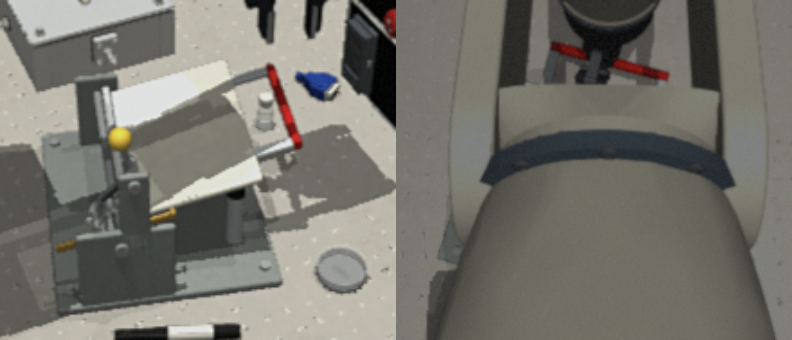

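The robot is clear of the board. The board rests in the first notch at about 0.2 rad, with the ball at (119,138) on the teeth side and the vial, dish and pen in place. I'm handing the job in.

```bash
python3 -c "
from h import *
print(robot.finish_job())"
```

```text
the job is handed in; nothing more can be done
None
```

I handed the job in with the board resting on the pawl in its first notch at about 0.20 rad: it was raised to the stop with about 6 N at the bar (about 21 N at the stop), the pawl was thrown clear, and it was lowered flat by hand before going up to the notch; the vial, dish and pen look undisturbed, and no verdict was returned.

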